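Pull-test two spring clips and reject the card from the weak one

ROBOT

A 7-joint arm with a two-finger parallel gripper is mounted at the origin on a cart in front of the work surface, level with it; the furniture and walls round the work are solid. World frame = base frame: x ahead of the robot, y to its left, z up, the work surface at z = 0. Lengths are in mm, angles in degrees, forces in N, time in s.
With the tool pointing down it reaches from about 425 to 875 mm from the base axis. Payload 9.9 kg.
Tool frame: the origin (TCP) lies midway between the tips of the shut fingers; the grasp point (between the pads) lies 19 mm behind it; z points along the fingers, y is the line along which they close (so a half turn about z gives the same grasp; the last joint's range is limited). The gripper opens to 85 mm and grips with 20 to 120 N. Pads are 22 mm wide; open, the fingers measure 114 mm over their backs; the gripper's body (76 mm by 85 mm) begins 54 mm behind the grasp point. The pads swing forward as they close: fully open they stand 13 mm farther back than shut.
Start: joints at [-78.598, 32.985, 1.427, 82.34, -0.859, 64.687, -3.237], TCP at [188.348, 648.193, 231.289] pointing down, gripper open.
Joint ranges: [-157.87, 157.87], [-19.46, 123.44], [-87.15, 90], [11.01, 140.99], [-62.26, 242.26], [9.8, 113.94], [-161.44, 161.44]. Speed limits (degrees/s): [127.2, 127.2, 172.46, 172.46, 180, 180, 180].

INTERFACE

Orientations are given as a 3x3 rotation matrix whose columns are the frame's x, y, z axes.
In Python, from workcell import * gives the robot as it stands. The module is installed in compiled form; this text tells all that it offers.
- The arm moves only by the tool apply_moves, never from a script. Its argument "motion" is a list of rows, each a list of 6 numbers: the shift along the tool's x, y, z in mm, then the turn, a rotation vector about the tool's x, y, z in degrees. In form: [[x, y, z, wx, wy, wz], ...]. A call has 1 to 8 rows; each row shifts and turns the commanded pose from where the row before left it, along the tool's axes as they then stand; what a row does not reach is not made up. A row lasts 1/12 s, in which the tool goes at most 41.7 mm and 7.16 degrees, less where a joint would pass 70% of its speed; a pose out of reach is approached as far as the arm can. A call is refused whole if a number of a shift passes 41.7 or a number of a turn 7.16, either way. A call with a gripper value outside its range is refused whole. "hand" is the closure, from -1 (fully open) to 1 (shut), set as the call begins (left out, the last holds). The fingers move at their own pace and stop on an object; the grip force is fixed at half the most. Time passes only in rows, so rows that do not move let the fingers close. It gives the time, the measured TCP pose, the force, the opening and the grip force at its end, in the units of the state.
- read_state(): the state, without advancing time (a new reading comes with each control period).
- read_camera(name): name is "side" or "top"; returns a dict with "color" (400x640x3 uint8, red, green, blue), "K" (3x3 intrinsics, pixels), "rvec" (rotation vector, rad) and "tvec" (3), from world to camera coordinates, as OpenCV has them. Camera axes: x right, y down, z forward; pixel columns grow to the right and rows downward; lengths in mm; the calibration is good to about 2 mm. A picture is of the moment at which its call begins. There is no depth.
- sign_off(): hands the job in; it is judged then, once.
The state is a dict: "time_s": time; "joint_positions": joint angles; "dq": joint speeds; "tau": joint torques, N m; "ee_pos": TCP position; "ee_rot": TCP orientation; "force": force on the tool from outside, world axes, zero at the start; "wrist_torque": the same for the moment, N m; "gripper_width": finger opening in mm; "grasp_force": force on a finger pad.
Only numpy, scipy, OpenCV 4.12 (cv2) and the standard library are available. Lean on these libraries where they do the work, as an engineer would, in place of code of your own. Each camera call takes 0.05 s, during which the arm holds its last target. There are 200 camera calls.

TASK

Two yellow test cards stand in two spring clips that look alike, but one clip has gone weak. Compare them by pinching a card's black rail and tugging it straight up about 2 cm: a sound clip holds on and its carriage rises with the card, the weak one stays low and lets the card slide. Whichever you try first, give the sound clip's card such a tug before any card comes out; leave that card seated in its clip, and take the weak clip's card out and stand it in the red box.

Things in the scene. Friction and masses are not known exactly. Their poses are not given: they have to be found in the camera images.
- card_1: Test card 1: stiff yellow plastic card upright in clip 1, 50 mm wide (its y), 4 mm thick (its x), 115 mm high, about 35 g. Its top 25 mm (90 to 115 mm above its origin) is a black ribbed grip rail 12 mm thick and 50 mm wide, to be pinched across the thickness (x) from above. Origin: middle of the bottom edge; z up. Both cards look the same.
- card_2: Test card 2: stiff yellow plastic card upright in clip 2, 50 mm wide (its y), 4 mm thick (its x), 115 mm high, about 35 g. Its top 25 mm (90 to 115 mm above its origin) is a black ribbed grip rail 12 mm thick and 50 mm wide, to be pinched across the thickness (x) from above. Origin: middle of the bottom edge; z up. Both cards look the same.
- clip_1 (a point): Dark steel spring clip 1 on a small blue stand (base 84 x 84 mm, fixed, 104 mm high). Point: middle of the ledge under the card's bottom edge, 30 mm above the bench at rest; it moves with the carriage; x across the card, y along its width, z up. The jaws reach 48 mm above this point and grip by friction up to 40 mm above it. Both clips look alike; which is weak is not known beforehand.
- clip_2 (a point): Dark steel spring clip 2 on a small blue stand (base 84 x 84 mm, fixed, 104 mm high). Point: middle of the ledge under the card's bottom edge, 30 mm above the bench at rest; it moves with the carriage; x across the card, y along its width, z up. The jaws reach 48 mm above this point and grip by friction up to 40 mm above it. Both clips look alike; which is weak is not known beforehand.
- lift_1 (a joint): Rise of clip 1's carriage in m: 0 at rest, 0.025 at its upper stop; a red pointer shows it. A spring pulls it down: 1.5 N, plus 3.5 N per 10 mm. A sound clip (grip over 11 N) rises with its card to the stop and comes back down when the card is let go. The weak clip (under 4 N) rises at most about 8 mm or hardly at all; the card slides up through the jaws and stays where it is left.
- lift_2 (a joint): Rise of clip 2's carriage in m: 0 at rest, 0.025 at its upper stop; a red pointer shows it. A spring pulls it down: 1.5 N, plus 3.5 N per 10 mm. A sound clip (grip over 11 N) rises with its card to the stop and comes back down when the card is let go. The weak clip (under 4 N) rises at most about 8 mm or hardly at all; the card slides up through the jaws and stays where it is left.
- reject_box: Red open box for the rejected card, fixed to the bench: outside 50 mm (x) by 90 mm (y) and 62 mm high, walls and floor 4 mm, so 42 by 82 mm inside. A card goes in upright with its width along the box's y and may lean on a wall afterwards. Origin: centre of the underside; z up.
There are look-alikes about, which are no part of the job. Leave any orange or pink look-alike of the part that bears clip_2 alone. Leave any brown look-alike of the card_1 alone.

How it is judged (in metres and radians):
On the way:
1. the sound clip is tugged: its carriage has risen more than 10 mm with its card while both cards are still in their clips (value of joint any of lift_1, lift_2 above 0.01 m and z of card_1 in the frame of clip_1 below 0.035 m and z of card_2 in the frame of clip_2 below 0.035 m), for 0.1 s.
At the end, for the whole second after the job is handed in: The weak clip's card stands or leans (under 45 degrees) in the red box, bottom edge inside it and at most 35 mm above the bench; the sound clip is back down (within 4 mm), its card still in it, at most 20 mm above its ledge, within 15 mm sideways and 15 degrees; both at rest (((x of card_1 in the frame of reject_box between -0.025 and 0.025 m and y of card_1 in the frame of reject_box between -0.045 and 0.045 m and z of card_1 in the frame of reject_box below 0.035 m and angle between card_1's own z axis and vertical below 0.8 rad and linear speed of each of card_1, card_2 below 0.02 m/s and value of joint lift_2 below 0.004 m and z of card_2 in the frame of clip_2 below 0.02 m and horizontal distance between card_2 and clip_2 below 0.015 m and angle between card_2's own z axis and vertical below 0.26 rad) or (x of card_2 in the frame of reject_box between -0.025 and 0.025 m and y of card_2 in the frame of reject_box between -0.045 and 0.045 m and z of card_2 in the frame of reject_box below 0.035 m and angle between card_2's own z axis and vertical below 0.8 rad and linear speed of each of card_2, card_1 below 0.02 m/s and value of joint lift_1 below 0.004 m and z of card_1 in the frame of clip_1 below 0.02 m and horizontal distance between card_1 and clip_1 below 0.015 m and angle between card_1's own z axis and vertical below 0.26 rad))); the robot touches nothing.
It fails at once if the sound clip's card is pulled out: it slides more than 20 mm up through the jaws while the carriage is raised more than 15 mm ((value of joint lift_1 above 0.015 m and z of card_1 in the frame of clip_1 above 0.02 m) or (value of joint lift_2 above 0.015 m and z of card_2 in the frame of clip_2 above 0.02 m)).
It also fails if it takes over 64 s, if anything falls off the work surface, if the arm or the gripper's body presses on something with over 40 N, if the wrist force passes 120 N, or if a joint passes its speed limit or range.

## Working session

There is one attempt and no reset: what is moved stays moved. The work goes in short steps, Python scripts to look and compute and a tool call to move; the robot and the scene stay as the last step left them, time stands still between calls to the robot, and variables do not carry over. Pictures are saved under pics/ and viewed, at most 13 in all, crops included, and the job is handed in when it is done.

Besides the shell and the picture viewer there is one more tool, called after ">>>" as name(argument=value, ...) on one line, values as JSON. apply_moves: Moves the arm, as the interface text tells. Its arguments: {"type":"object","properties":{"motion":{"type":"array"},"hand":{"type":"number"}},"required":["motion"]}

```bash
mkdir -p pics; python3 - <<'E'
from workcell import *
import cv2
s=read_state();print({k:s[k] for k in("time_s","ee_pos","ee_rot","gripper_width","force")})
for n in("side","top"):
    c=read_camera(n);cv2.imwrite(f"pics/{n}0.png",c["color"][:,:,::-1]);R=cv2.Rodrigues(c["rvec"])[0];print(n,c["K"],R,(-R.T@c["tvec"].reshape(3)))
E
```

```text
{'time_s': 0.0, 'ee_pos': array([188.2005156 , 647.74457388, 230.4371778 ]), 'ee_rot': array([[-9.60287964e-01,  2.79010481e-01, -4.20504053e-04],
       [ 2.79010793e-01,  9.60286566e-01, -1.63977730e-03],
       [-5.37106608e-05, -1.69198357e-03, -9.99998567e-01]]), 'gripper_width': 85.52537948940856, 'force': array([ 0.18608195, -0.05741524,  0.21871961])}
side [[467.16625299   0.         317.74708958]
 [  0.         467.16625299 203.70751344]
 [  0.           0.           1.        ]] [[-0.99761321 -0.06458987  0.0244137 ]
 [-0.0548852   0.52720848 -0.84796158]
 [ 0.04189862 -0.84727762 -0.52949517]] [448.78456479 828.59969577 561.25668299]
top [[444.75610928   0.         322.28725251]
 [  0.         444.75610928 202.48667347]
 [  0.           0.           1.        ]] [[ 0.02089755 -0.99977492  0.00365951]
 [-0.99626395 -0.02113066 -0.08373551]
 [ 0.08379399 -0.00189597 -0.9964813 ]] [422.19100267  10.15696597 936.3714136 ]
```

View pics/side0.png

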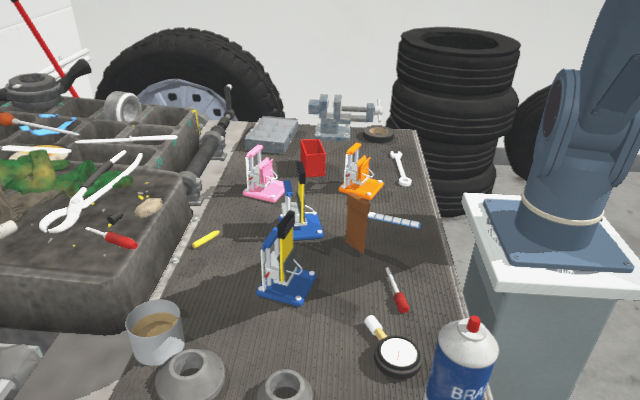

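View pics/top0.png

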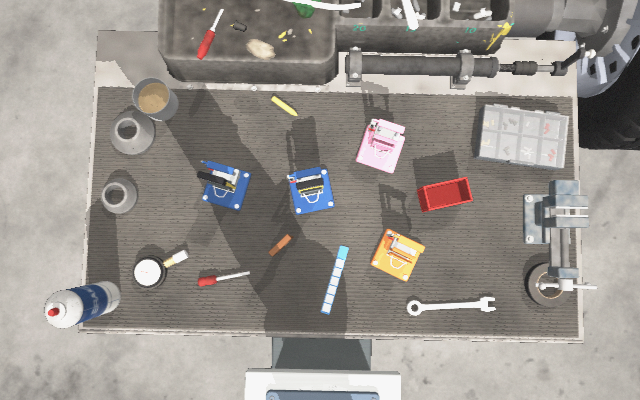

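The side view shows two blue stands with yellow cards, at about (285,260) and (300,205). The red box is at (313,157). In the top view the stands are at (225,187) and (312,190), and the box is at (445,193). The pink and orange stands and the brown card are look-alikes. I'll zoom in next to measure.

```bash
cat > h.py <<'E'
from workcell import *
import cv2, numpy as np
def ray(c,u,v):
    R=cv2.Rodrigues(c["rvec"])[0];C=-R.T@np.asarray(c["tvec"]).reshape(3)
    return C,R.T@np.linalg.inv(c["K"])@np.array([u,v,1.])
def onz(c,u,v,z):
    C,d=ray(c,u,v);return C+d*(z-C[2])/d[2]
def proj(c,p):
    return cv2.projectPoints(np.array(p,float).reshape(-1,1,3),c["rvec"],c["tvec"],c["K"],None)[0].reshape(-1,2)
def crop(c,x,y,w,h,k):return cv2.resize(c["color"][y:y+h,x:x+w,::-1],None,fx=k,fy=k,interpolation=cv2.INTER_CUBIC)
E
python3 - <<'E'
from h import *
t=read_camera("top");s=read_camera("side")
a=crop(t,190,150,160,70,5);b=crop(s,240,170,160,70,5) if 0 else crop(s,245,165,100,145,2)
b=cv2.resize(s["color"][165:310,245:345,::-1],None,fx=1.65,fy=1.65)
o=np.zeros((600,800,3),np.uint8);o[:350]=a;o[355:355+b.shape[0],:b.shape[1]]=b
d=cv2.resize(t["color"][170:220,410:480,::-1],None,fx=4,fy=4);o[360:560,300:580]=d
cv2.imwrite("pics/z1.png",o)
hsv=cv2.cvtColor(t["color"],cv2.COLOR_RGB2HSV)
for nm,lo,hi,z in(("blue",(105,150,60),(125,255,255),8),("red",(0,180,80),(6,255,255),62),("red2",(174,180,80),(180,255,255),62)):
    m=cv2.inRange(hsv,lo,hi)
    if nm=="blue":m=cv2.morphologyEx(m,cv2.MORPH_CLOSE,np.ones((9,9)))
    for k in cv2.findContours(m,0,1)[0]:
        if cv2.contourArea(k)<150:continue
        P=np.array([onz(t,*p,z)[:2] for p in k.reshape(-1,2)],np.float32)
        print(nm,cv2.boundingRect(k),cv2.minAreaRect(P))
E
```

```text
blue (291, 184, 35, 30) ((514.5455322265625, 37.9914665222168), (61.5028190612793, 66.99273681640625), 13.337212562561035)
blue (229, 171, 20, 37) ((523.5309448242188, 183.2306365966797), (20.406951904296875, 78.35211181640625), 72.63331604003906)
```

View pics/z1.png

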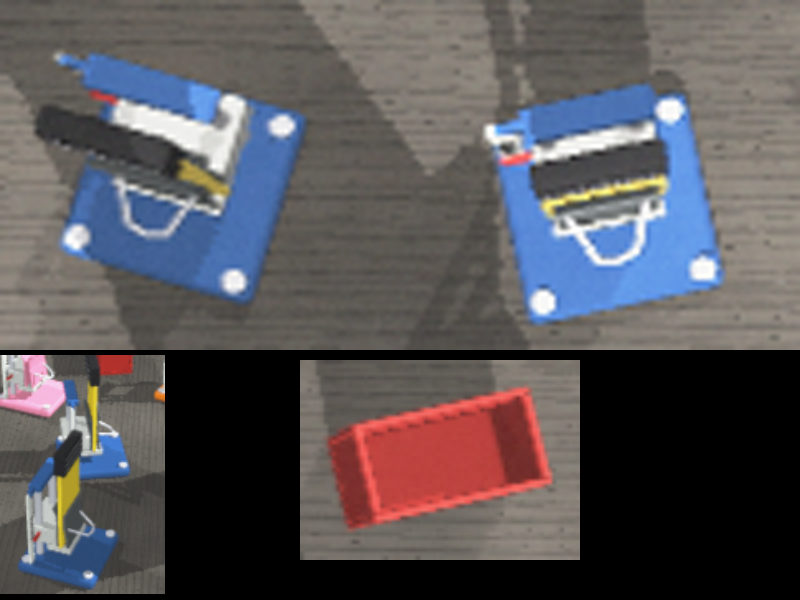

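In the crop, rail B (right stand) spans (530,150)–(668,185) and rail A spans (38,108)–(180,170). The red rim corners are (330,437), (527,388), (550,482) and (350,527). Next I cast rays and check them against the side view.

```bash
python3 - <<'E'
from h import *
t=read_camera("top");s=read_camera("side")
T=lambda x,y:(190+x/5-.4,150+y/5-.4)
ang=lambda a,b:np.degrees(np.arctan2(*(b-a)[[1,0]]))
for n,bl,rail in(("A",[(282,125),(77,237),(233,282)],[(40,108),(180,148),(38,135)]),("B",[(670,110),(542,302),(703,268)],[(530,162),(668,140),(540,195)])):
    P=np.array([onz(t,*T(*q),8) for q in bl]);r=np.array([onz(t,*T(*q),145) for q in rail])
    c=(P[0]+P[1])/2;print(n,"base",c.round(1),"sides",np.linalg.norm(P[0]-P[2]),np.linalg.norm(P[1]-P[2]),"ang",ang(P[1],P[2]),ang(P[0],P[2]))
    print(" rail",r.round(1),"len",np.linalg.norm(r[1]-r[0]),"ang",ang(r[0],r[1]))
q=np.array([onz(t,410+(x-300)/4-.4,170+(y-360)/4-.4,62) for x,y in((330,437),(527,388),(550,482),(350,527))]);print("box",q.mean(0),np.linalg.norm(np.diff(q,axis=0),axis=1),ang(q[0],q[1]),ang(q[3],q[2]))
hs=cv2.cvtColor(s["color"],cv2.COLOR_RGB2HSV);ht=cv2.cvtColor(t["color"],cv2.COLOR_RGB2HSV)
# dark rails in both views
for n,c,h,rs in(("side",s,hs,((260,205,50,50),(285,160,30,35))),("top",t,ht,((190,160,50,35),(290,170,40,30)))):
    for x,y,w,hh in rs:
        m=(h[y:y+hh,x:x+w,2]<62).astype(np.uint8)
        k=max(cv2.findContours(m,0,2)[0],key=cv2.contourArea)+[x,y];print(n,cv2.contourArea(k),cv2.approxPolyDP(k,1.5,True).reshape(-1,2).tolist())
E
python3 - <<'E'
import sys;sys.path.insert(0,'.')
from h import *
s=read_camera("side")
o=np.hstack([crop(s,255,200,66,105,5),crop(s,275,150,66,105,5)])
cv2.imwrite("pics/z2.png",o)
E
```

```text
A base [531.2 212.2   8. ] sides 69.09522760835691 68.28539199189555 ang -104.86157262201355 164.77336331379163
 rail [[540.3 233.5 145. ]
 [526.9 182.8 145. ]
 [530.5 233.8 145. ]] len 52.492268594519935 ang -104.77436984296973
B base [524.5  32.9   8. ] sides 68.21673877571415 68.86658634256938 ang -76.82675383892797 -167.12436301536292
 rail [[524.6  57.2 145. ]
 [533.6   8.  145. ]
 [512.7  53.4 145. ]] len 50.104705808406564 ang -79.64269637894338
box [ 517.30048664 -232.72613551   62.        ] [101.28357949  47.90687108 101.78489959] -74.80067631596947 -76.14875960494443
side 240.5 [[293, 212], [288, 212], [277, 225], [278, 237], [283, 238], [293, 224]]
side 105.0 [[296, 162], [296, 168], [298, 169], [296, 171], [299, 173], [297, 174], [300, 182], [304, 183], [302, 165], [300, 162]]
top 91.5 [[197, 176], [218, 182], [215, 181], [214, 176], [199, 171]]
top 0.0 [[296, 184]]
```

View pics/z2.png

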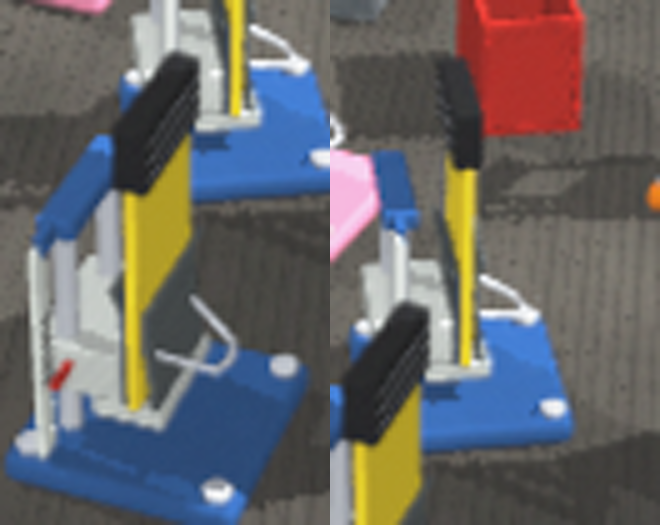

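```bash
python3 - <<'E'
from h import *
t=read_camera("top");s=read_camera("side")
ang=lambda a,b:np.degrees(np.arctan2(*(b-a)[[1,0]]))
q=np.array([onz(t,410+(x-300)/4-.4,170+(y-360)/4-.4,62) for x,y in((357,430),(527,388),(550,482),(375,517))]);print("box",q.mean(0),np.linalg.norm(np.diff(q,axis=0),axis=1),ang(q[0],q[1]),ang(q[3],q[2]))
print("side A rail",onz(s,255+158/5-.4,200+97/5-.4,145),"B",onz(s,275+130/5-.4,150+84/5-.4,145))
for n,rr in(("box",(290,130,40,60)),):
    x,y,w,h=rr;hs=cv2.cvtColor(s["color"],cv2.COLOR_RGB2HSV)[y:y+h,x:x+w]
    m=((hs[...,0]<6)|(hs[...,0]>174))&(hs[...,1]>150)
    k=max(cv2.findContours(m.astype(np.uint8),0,2)[0],key=cv2.contourArea)+[x,y];P=cv2.approxPolyDP(k,1.5,True).reshape(-1,2)
    for p in P:print(p,onz(s,*p,62)[:2].round(),onz(s,*p,0)[:2].round())
st=read_state()
for c in((533,208),(524,33)):print(np.hypot(*c))
# rail hypotheses reprojection
for nm,c,a in(("A",(532,207),-105),("B",(524,33),-78)):
    u=np.array([np.cos(np.radians(a)),np.sin(np.radians(a))])
    n=np.array([-u[1],u[0]])
    P=[(*(np.array(c)+i*25*u+j*6*n),145) for i in(-1,1) for j in(-1,1)]
    print(nm,proj(t,P).round(1).tolist(),proj(s,P).round(1).tolist())
E
```

```text
box [ 519.54394612 -239.14809304   62.        ] [87.39799888 47.90687108 88.59921496] -74.89034296600697 -77.50676494181425
side A rail [528.82526085 213.66898753 145.        ] B [523.36645708  30.57828459 145.        ]
[301 140] [ 551. -275.] [ 564. -412.]
[301 160] [ 540. -161.] [ 552. -284.]
[306 176] [522. -84.] [ 531. -197.]
[324 175] [482. -93.] [ 486. -207.]
[325 153] [ 486. -206.] [ 490. -334.]
[318 139] [ 508. -287.] [ 515. -425.]
572.1477082013
525.0380938560554
A [[197.9, 175.4], [199.9, 169.1], [224.5, 183.2], [226.5, 176.8]] [[282.3, 225.6], [275.2, 224.1], [293.9, 209.4], [287.1, 208.0]]
B [[296.0, 188.5], [294.8, 181.9], [323.4, 183.3], [322.2, 176.8]] [[304.8, 173.0], [298.5, 173.3], [301.8, 161.0], [295.7, 161.2]]
```

>>> apply_moves(motion=[[-28.1,-20.3,0,0,0,0],[-28.1,-20.3,0,0,0,0],[-28.1,-20.3,0,0,0,0],[-28.1,-20.3,0,0,0,0],[-28.1,-20.3,0,0,0,0],[-28.1,-20.3,0,0,0,0],[-28.1,-20.3,0,0,0,0],[-28.1,-20.3,0,0,0,0]], hand=-1)

```text
time_s: 1.12
ee_pos: [359.7, 428.1, 231.5]
ee_rot: [[-0.96, 0.279, 0.0], [0.279, 0.96, 0.0], [-0.0, 0.0, -1.0]]
force: [0.8, 0.0, 0.1]
gripper_width: 85.6
grasp_force: 0.0
```

>>> apply_moves(motion=[[-28.1,-20.3,0,0,0,0],[-28.1,-20.3,0,0,0,0],[-28.1,-20.3,0,0,0,0],[-28.1,-20.3,0,0,0,0],[-28.1,-20.3,0,0,0,0],[-28.1,-20.3,0,0,0,0],[-28.1,-20.3,0,0,0,0],[-28.1,-20.3,0,0,0,0]])

```text
time_s: 1.78
ee_pos: [530.3, 209.4, 231.6]
ee_rot: [[-0.96, 0.279, 0.0], [0.279, 0.96, 0.0], [-0.0, 0.0, -1.0]]
force: [0.0, 0.1, 0.0]
gripper_width: 85.3
grasp_force: 0.0
```

>>> apply_moves(motion=[[0,0,0,0,0,6.8],[0,0,0,0,0,6.8],[0,0,0,0,0,6.8],[0,0,0,0,0,6.8],[0,0,0,0,0,6.8],[0,0,0,0,0,6.8],[0,0,0,0,0,6.8],[0,0,0,0,0,6.8]])

```text
time_s: 2.45
ee_pos: [529.5, 210.9, 231.4]
ee_rot: [[-0.327, 0.945, 0.0], [0.945, 0.327, 0.0], [0.0, 0.0, -1.0]]
force: [-0.7, 0.6, 0.3]
gripper_width: 85.5
grasp_force: 0.0
```

>>> apply_moves(motion=[[0,0,0,0,0,6.8],[0,0,0,0,0,6.8],[0,0,0,0,0,6.8],[0,0,0,0,0,6.8],[0,0,0,0,0,7.1],[0,0,0,0,0,0],[0,0,0,0,0,0]])

```text
time_s: 3.03
ee_pos: [529.4, 211.0, 231.3]
ee_rot: [[0.253, 0.967, 0.0], [0.967, -0.253, -0.0], [-0.0, 0.0, -1.0]]
force: [0.6, 0.5, 0.1]
gripper_width: 85.5
grasp_force: 0.0
```

>>> apply_moves(motion=[[0,0,29,0,0,0],[0,0,29,0,0,0],[0,0,29,0,0,0],[0,0,29,0,0,0],[0,0,0,0,0,0],[0,0,0,0,0,0]], hand=0.4)

```text
time_s: 3.53
ee_pos: [528.8, 210.4, 114.8]
ee_rot: [[0.255, 0.967, -0.002], [0.967, -0.255, -0.001], [-0.002, -0.002, -1.0]]
force: [-1.2, 0.0, 0.9]
gripper_width: 26.0
grasp_force: 0.0
```

```bash
python3 - <<'E'
from h import *
s=read_camera("side")
cv2.imwrite("pics/c1.png",crop(s,235,160,110,150,4))
st=read_state();print(st["gripper_width"],st["ee_pos"],st["force"])
E
```

```text
25.926017684084997 [529.93973474 210.64464299 116.17969387] [0.92610529 0.1821639  0.62353224]
```

View pics/c1.png

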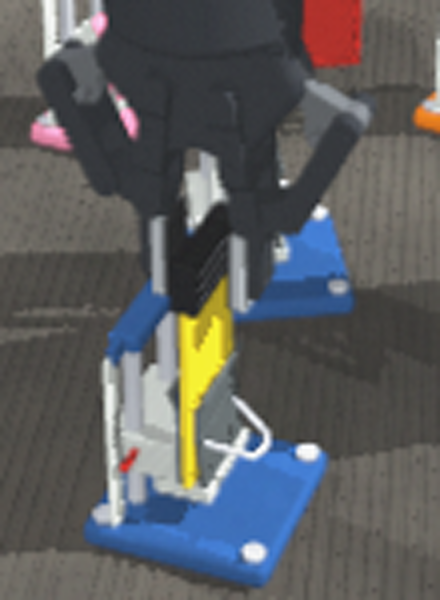

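The rail sits centred between the pads, whose inner edges are at x≈165 and 232 in the crop (rail middle ≈198). The red pointer rests at (130,458). Now I close and tug 20 mm.

>>> apply_moves(motion=[[0,0,0,0,0,0],[0,0,0,0,0,0],[0,0,0,0,0,0],[0,0,0,0,0,0],[0,0,0,0,0,0],[0,0,0,0,0,0]], hand=1)

```text
time_s: 4.08
ee_pos: [530.1, 211.2, 117.1]
ee_rot: [[0.257, 0.967, 0.002], [0.967, -0.257, 0.002], [0.002, 0.002, -1.0]]
force: [-2.5, 0.2, 7.1]
gripper_width: 10.6
grasp_force: 61.3
```

>>> apply_moves(motion=[[0,0,-2.5,0,0,0],[0,0,-2.5,0,0,0],[0,0,-2.5,0,0,0],[0,0,-2.5,0,0,0],[0,0,-2.5,0,0,0],[0,0,-2.5,0,0,0],[0,0,-2.5,0,0,0],[0,0,-2.5,0,0,0]])

```text
time_s: 4.75
ee_pos: [529.7, 210.8, 135.6]
ee_rot: [[0.257, 0.966, 0.0], [0.966, -0.257, -0.0], [-0.0, 0.0, -1.0]]
force: [1.2, 0.4, -1.2]
gripper_width: 10.9
grasp_force: 59.9
```

>>> apply_moves(motion=[[0,0,0,0,0,0],[0,0,0,0,0,0],[0,0,0,0,0,0]])

```text
time_s: 5.0
ee_pos: [529.7, 210.9, 135.5]
ee_rot: [[0.257, 0.966, 0.001], [0.966, -0.257, 0.0], [0.0, 0.001, -1.0]]
force: [1.6, -1.3, 0.9]
gripper_width: 11.1
grasp_force: 60.3
```

```bash
python3 - <<'E'
from h import *
s=read_camera("side")
cv2.imwrite("pics/c2.png",crop(s,235,160,110,150,4))
for i in range(6):print(read_state()["force"]);
E
```

```text
[ 1.70248561 -1.00237343  0.93253499]
[ 1.70248561 -1.00237343  0.93253499]
[ 1.70248561 -1.00237343  0.93253499]
[ 1.70248561 -1.00237343  0.93253499]
[ 1.70248561 -1.00237343  0.93253499]
[ 1.70248561 -1.00237343  0.93253499]
```

View pics/c2.png

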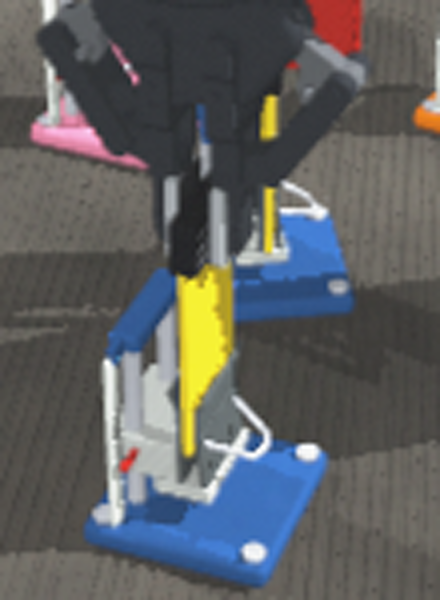

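The card slid up (its bottom edge is now at crop y≈455) while the pointer stayed at (130,458). So the far-left clip A is weak. I release it and tug card B.

>>> apply_moves(motion=[[0,0,0,0,0,0],[0,0,0,0,0,0],[0,0,0,0,0,0],[0,0,-25,0,0,0],[0,0,-25,0,0,0],[0,0,-25,0,0,0],[0,0,-25,0,0,0]], hand=-1)

```text
time_s: 5.63
ee_pos: [529.0, 210.7, 236.2]
ee_rot: [[0.257, 0.966, -0.001], [0.966, -0.257, -0.0], [-0.001, -0.001, -1.0]]
force: [1.2, 0.5, -0.4]
gripper_width: 85.4
grasp_force: 0.0
```

>>> apply_moves(motion=[[-29,6.6,0,0,0,0],[-29,6.6,0,0,0,0],[-29,6.6,0,0,0,0],[-29,6.6,0,0,0,0],[-29,6.6,0,0,0,0],[-29,6.6,0,0,0,0]])

```text
time_s: 6.13
ee_pos: [522.5, 31.3, 235.3]
ee_rot: [[0.257, 0.966, -0.0], [0.966, -0.257, 0.0], [0.0, -0.0, -1.0]]
force: [1.3, -0.5, -0.4]
gripper_width: 85.6
grasp_force: 0.0
```

>>> apply_moves(motion=[[0,0,0,0,0,-6.8],[0,0,0,0,0,-6.8],[0,0,0,0,0,-6.8],[0,0,0,0,0,-6.8],[0,0,0,0,0,0],[0,0,0,0,0,0]], hand=0.2)

```text
time_s: 6.63
ee_pos: [522.8, 32.4, 235.3]
ee_rot: [[-0.209, 0.978, -0.0], [0.978, 0.209, 0.0], [0.0, -0.0, -1.0]]
force: [-0.6, 0.1, 0.1]
gripper_width: 34.1
grasp_force: 0.0
```

>>> apply_moves(motion=[[0,0,24,0,0,0],[0,0,24,0,0,0],[0,0,24,0,0,0],[0,0,24,0,0,0],[0,0,24,0,0,0],[0,0,0,0,0,0],[0,0,0,0,0,0]])

```text
time_s: 7.22
ee_pos: [522.3, 32.4, 114.8]
ee_rot: [[-0.21, 0.978, -0.003], [0.978, 0.21, -0.001], [-0.0, -0.003, -1.0]]
force: [0.4, -1.1, 0.2]
gripper_width: 34.1
grasp_force: 0.0
```

```bash
python3 - <<'E'
from h import *
s=read_camera("side")
cv2.imwrite("pics/c3.png",crop(s,240,120,110,150,4))
E
```

```text
(no output)
```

View pics/c3.png

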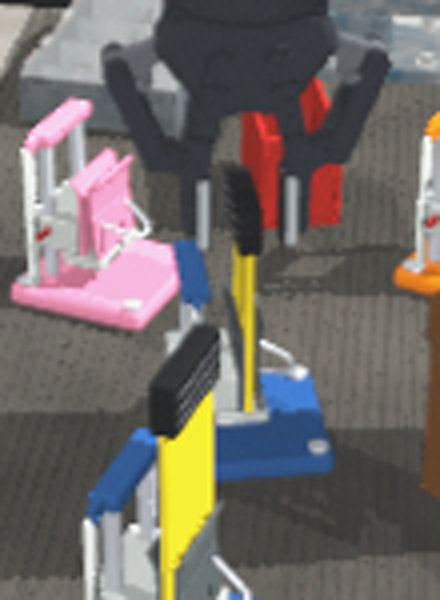

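The rail's centre is at ≈242 and the pad midpoint at ≈247, so I shift 2 mm along tool +y, then close and tug.

>>> apply_moves(motion=[[0,2,0,0,0,0],[0,0,0,0,0,0],[0,0,0,0,0,0],[0,0,0,0,0,0],[0,0,0,0,0,0],[0,0,0,0,0,0],[0,0,0,0,0,0]], hand=1)

```text
time_s: 7.85
ee_pos: [524.5, 32.7, 116.8]
ee_rot: [[-0.213, 0.977, 0.0], [0.977, 0.213, 0.0], [0.0, 0.0, -1.0]]
force: [-5.1, -1.4, 8.4]
gripper_width: 10.9
grasp_force: 58.3
```

>>> apply_moves(motion=[[0,0,-2.4,0,0,0],[0,0,-2.4,0,0,0],[0,0,-2.4,0,0,0],[0,0,-2.4,0,0,0],[0,0,-2.4,0,0,0],[0,0,-2.4,0,0,0],[0,0,-2.4,0,0,0],[0,0,-2.4,0,0,0]])

```text
time_s: 8.52
ee_pos: [524.4, 32.8, 134.4]
ee_rot: [[-0.213, 0.977, -0.001], [0.977, 0.213, -0.0], [0.0, -0.001, -1.0]]
force: [-3.7, -2.0, -8.1]
gripper_width: 11.0
grasp_force: 58.2
```

>>> apply_moves(motion=[[0,0,0,0,0,0],[0,0,0,0,0,0],[0,0,0,0,0,0]])

```text
time_s: 8.77
ee_pos: [524.5, 32.8, 134.2]
ee_rot: [[-0.213, 0.977, -0.001], [0.977, 0.213, -0.0], [0.0, -0.001, -1.0]]
force: [-4.5, -1.8, -8.1]
gripper_width: 11.2
grasp_force: 58.4
```

```bash
python3 - <<'E'
from h import *
s=read_camera("side")
cv2.imwrite("pics/c4.png",crop(s,240,120,110,150,4))
E
```

```text
(no output)
```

View pics/c4.png

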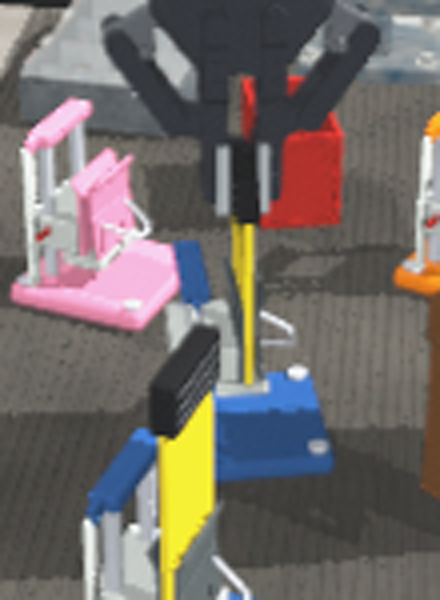

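The clip's carriage rose with the card (ledge now at crop y≈385, was 412) against an 8 N pull, so clip B is sound. I lower it, release, and go back to A.

>>> apply_moves(motion=[[0,0,4.8,0,0,0],[0,0,4.8,0,0,0],[0,0,4.8,0,0,0],[0,0,4.8,0,0,0],[0,0,0,0,0,0],[0,0,0,0,0,0]])

```text
time_s: 9.32
ee_pos: [525.0, 32.8, 116.6]
ee_rot: [[-0.213, 0.977, 0.001], [0.977, 0.213, 0.001], [0.001, 0.001, -1.0]]
force: [-10.0, -2.3, 12.9]
gripper_width: 10.7
grasp_force: 62.2
```

>>> apply_moves(motion=[[0,0,0,0,0,0],[0,0,0,0,0,0],[0,0,0,0,0,0],[0,0,-30,0,0,0],[0,0,-30,0,0,0],[0,0,-30,0,0,0],[0,0,-30,0,0,0]], hand=-1)

```text
time_s: 9.9
ee_pos: [525.7, 33.1, 237.1]
ee_rot: [[-0.213, 0.977, 0.002], [0.977, 0.213, 0.0], [-0.0, 0.002, -1.0]]
force: [0.7, -0.1, 0.5]
gripper_width: 85.8
grasp_force: 0.0
```

>>> apply_moves(motion=[[28.8,7.2,0,0,0,0],[28.8,7.2,0,0,0,0],[28.8,7.2,0,0,0,0],[28.8,7.2,0,0,0,0],[28.8,7.2,0,0,0,0],[28.8,7.2,0,0,0,0]])

```text
time_s: 10.4
ee_pos: [531.0, 213.1, 235.8]
ee_rot: [[-0.213, 0.977, 0.002], [0.977, 0.213, 0.001], [0.001, 0.002, -1.0]]
force: [0.5, -0.2, 1.2]
gripper_width: 85.6
grasp_force: 0.0
```

>>> apply_moves(motion=[[0,0,0,0,0,6.8],[0,0,0,0,0,6.8],[0,0,0,0,0,6.8],[0,0,0,0,0,6.8],[0,0,0,0,0,0],[0,0,0,0,0,0]], hand=0.2)

```text
time_s: 10.9
ee_pos: [530.8, 211.5, 235.5]
ee_rot: [[0.253, 0.967, 0.001], [0.967, -0.253, 0.0], [0.0, 0.001, -1.0]]
force: [0.2, -0.3, -0.2]
gripper_width: 34.2
grasp_force: 0.0
```

>>> apply_moves(motion=[[0,0,24.5,0,0,0],[0,0,24.5,0,0,0],[0,0,24.5,0,0,0],[0,-1,25,0,0,0],[0,0,0,0,0,0],[0,0,0,0,0,0]])

```text
time_s: 11.4
ee_pos: [529.1, 211.0, 136.5]
ee_rot: [[0.255, 0.967, -0.002], [0.967, -0.255, -0.001], [-0.001, -0.001, -1.0]]
force: [-0.3, -0.7, 0.6]
gripper_width: 34.2
grasp_force: 0.0
```

>>> apply_moves(motion=[[0,0,0,0,0,0],[0,0,0,0,0,0],[0,0,0,0,0,0],[0,0,0,0,0,0],[0,0,0,0,0,0],[0,0,0,0,0,0]], hand=1)

```text
time_s: 11.9
ee_pos: [529.9, 211.4, 137.4]
ee_rot: [[0.257, 0.966, 0.001], [0.966, -0.257, 0.001], [0.001, 0.001, -1.0]]
force: [0.4, 0.5, 1.9]
gripper_width: 11.0
grasp_force: 61.4
```

>>> apply_moves(motion=[[0,0,-10,0,0,0],[0,0,-10,0,0,0],[0,0,-10,0,0,0],[0,0,-20,0,0,0],[0,0,-28,0,0,0],[0,0,-28,0,0,0],[0,0,-28,0,0,0],[0,0,0,0,0,0]])

```text
time_s: 12.57
ee_pos: [531.5, 211.4, 277.1]
ee_rot: [[0.258, 0.966, 0.007], [0.966, -0.258, 0.004], [0.005, 0.006, -1.0]]
force: [0.5, -0.1, -0.1]
gripper_width: 10.7
grasp_force: 61.1
```

```bash
python3 - <<'E'
from h import *
s=read_camera("side")
cv2.imwrite("pics/c5.png",crop(s,230,100,130,190,3))
print(read_state()["ee_pos"])
E
```

```text
[530.62718722 211.39538605 274.51113308]
```

View pics/c5.png

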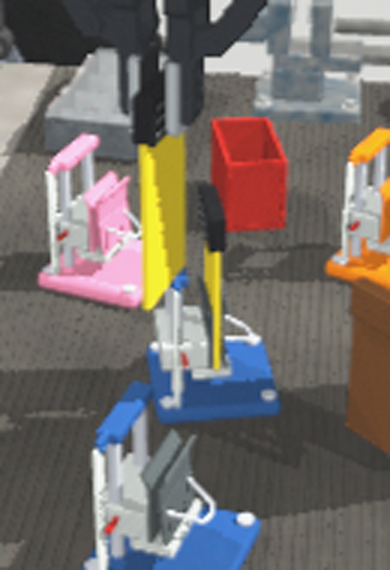

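The card is out, held upright. Card B is seated and its carriage is back down. The box rim corners in this view give a centre of about (519,-240), which agrees with the top view. I carry the card to the box.

>>> apply_moves(motion=[[-27.4,6.6,0,0,0,0],[-27.4,6.6,0,0,0,0],[-27.4,6.6,0,0,0,0],[-27.4,6.6,0,0,0,0],[-27.4,6.6,0,0,0,0],[-27.4,6.6,0,0,0,0],[-27.4,6.6,0,0,0,0],[-27.4,6.6,0,0,0,0]])

```text
time_s: 13.28
ee_pos: [523.1, -15.4, 270.5]
ee_rot: [[0.257, 0.966, -0.001], [0.966, -0.257, 0.0], [-0.0, -0.001, -1.0]]
force: [-0.0, 0.2, -0.5]
gripper_width: 10.7
grasp_force: 61.1
```

>>> apply_moves(motion=[[-27.4,6.6,0,0,0,0],[-27.4,6.6,0,0,0,0],[-27.4,6.6,0,0,0,0],[-27.4,6.6,0,0,0,0],[-27.4,6.6,0,0,0,0],[-27.4,6.6,0,0,0,0],[-27.4,6.6,0,0,0,0],[-27.4,6.6,0,0,0,0]])

```text
time_s: 13.95
ee_pos: [517.9, -240.5, 270.4]
ee_rot: [[0.257, 0.966, -0.001], [0.966, -0.257, 0.001], [0.0, -0.001, -1.0]]
force: [1.2, 0.9, 0.9]
gripper_width: 10.8
grasp_force: 61.1
```

>>> apply_moves(motion=[[0,0,0,0,0,-7.1],[0,0,0,0,0,-7.1],[0,0,0,0,0,-7.1],[0,0,0,0,0,-7.1],[0,0,0,0,0,-1],[0,0,0,0,0,0],[0,0,0,0,0,0]])

```text
time_s: 14.53
ee_pos: [518.4, -239.5, 270.6]
ee_rot: [[-0.246, 0.969, -0.001], [0.969, 0.246, 0.0], [0.0, -0.0, -1.0]]
force: [0.1, -0.6, -0.4]
gripper_width: 10.7
grasp_force: 61.1
```

>>> apply_moves(motion=[[0,0,26,0,0,0],[0,0,26,0,0,0],[0,0,26,0,0,0],[0,0,26,0,0,0],[0,0,0,0,0,0],[0,0,0,0,0,0]])

```text
time_s: 15.03
ee_pos: [518.0, -239.2, 166.2]
ee_rot: [[-0.249, 0.969, -0.003], [0.969, 0.249, 0.001], [0.001, -0.002, -1.0]]
force: [0.9, -0.4, -0.2]
gripper_width: 10.6
grasp_force: 61.1
```

```bash
python3 - <<'E'
from h import *
s=read_camera("side");t=read_camera("top")
a=crop(s,270,90,80,100,5);b=crop(t,410,150,60,100,5);cv2.imwrite("pics/c6.png",np.hstack([a,b]))
E
```

```text
(no output)
```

View pics/c6.png

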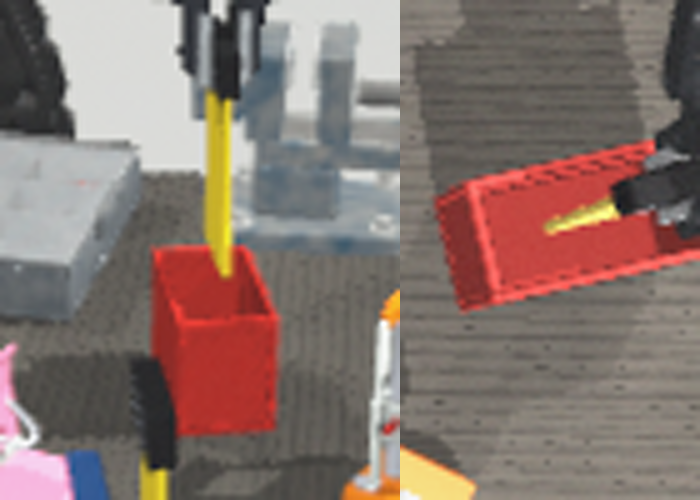

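The card's bottom edge, at crop (225,272), hangs centred above the open box in both views. I lower it in.

>>> apply_moves(motion=[[0,0,14,0,0,0],[0,0,14,0,0,0],[0,0,14,0,0,0],[0,0,14,0,0,0],[0,0,12,0,0,0],[0,0,0,0,0,0],[0,0,0,0,0,0]])

```text
time_s: 15.72
ee_pos: [519.3, -239.9, 100.0]
ee_rot: [[-0.25, 0.968, 0.001], [0.968, 0.25, -0.0], [-0.001, 0.001, -1.0]]
force: [1.1, 0.4, 0.7]
gripper_width: 11.3
grasp_force: 61.1
```

>>> apply_moves(motion=[[0,0,2,0,0,0],[0,0,1.5,0,0,0],[0,0,0,0,0,0]])

```text
time_s: 15.97
ee_pos: [519.1, -239.7, 96.0]
ee_rot: [[-0.25, 0.968, 0.001], [0.968, 0.25, -0.0], [-0.001, 0.001, -1.0]]
force: [0.1, -0.8, -0.5]
gripper_width: 10.9
grasp_force: 61.1
```

>>> apply_moves(motion=[[0,0,1.5,0,0,0],[0,0,1.5,0,0,0],[0,0,0,0,0,0]])

```text
time_s: 16.22
ee_pos: [519.5, -240.1, 94.5]
ee_rot: [[-0.25, 0.968, 0.003], [0.968, 0.25, -0.0], [-0.001, 0.003, -1.0]]
force: [-3.9, 2.8, 22.6]
gripper_width: 10.7
grasp_force: 64.5
```

>>> apply_moves(motion=[[0,0,0,0,0,0],[0,0,0,0,0,0],[0,0,0,0,0,0],[0,0,0,0,0,0]], hand=0.1)

```text
time_s: 16.55
ee_pos: [518.6, -239.5, 92.2]
ee_rot: [[-0.25, 0.968, -0.0], [0.968, 0.25, 0.0], [0.0, -0.0, -1.0]]
force: [-0.0, -0.7, -0.3]
gripper_width: 38.5
grasp_force: 0.0
```

>>> apply_moves(motion=[[0,0,-15,0,0,0],[0,0,-25,0,0,0],[0,0,-35,0,0,0],[0,0,-35,0,0,0],[0,0,-35,0,0,0],[0,0,0,0,0,0],[0,0,0,0,0,0]])

```text
time_s: 17.13
ee_pos: [519.5, -240.0, 239.0]
ee_rot: [[-0.25, 0.968, 0.004], [0.968, 0.25, -0.001], [-0.002, 0.003, -1.0]]
force: [-0.1, 0.9, 0.3]
gripper_width: 38.3
grasp_force: 0.0
```

```bash
python3 - <<'E'
from h import *
s=read_camera("side");cv2.imwrite("pics/c7.png",crop(s,240,110,110,120,4))
E
```

```text
(no output)
```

View pics/c7.png

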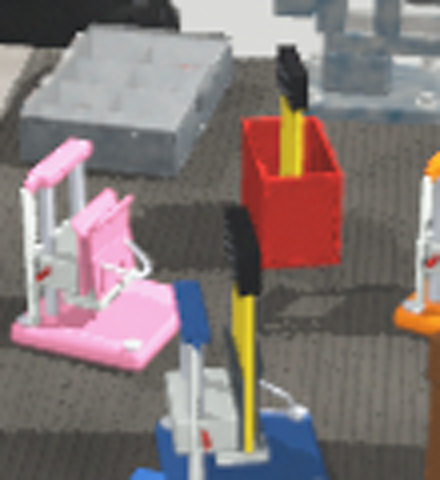

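The rejected card stands in the red box (rail at crop (290,75)). Card B is seated and its carriage is down. I let things settle, then hand in.

>>> apply_moves(motion=[[0,0,0,0,0,0],[0,0,0,0,0,0],[0,0,0,0,0,0],[0,0,0,0,0,0],[0,0,0,0,0,0],[0,0,0,0,0,0],[0,0,0,0,0,0],[0,0,0,0,0,0]])

```text
time_s: 17.85
ee_pos: [518.7, -239.6, 237.3]
ee_rot: [[-0.25, 0.968, -0.0], [0.968, 0.25, -0.0], [-0.0, -0.0, -1.0]]
force: [0.5, -0.7, 0.1]
gripper_width: 38.7
grasp_force: 0.0
```

>>> apply_moves(motion=[[0,0,0,0,0,0],[0,0,0,0,0,0],[0,0,0,0,0,0],[0,0,0,0,0,0],[0,0,0,0,0,0],[0,0,0,0,0,0],[0,0,0,0,0,0],[0,0,0,0,0,0]])

```text
time_s: 18.52
ee_pos: [518.7, -239.6, 237.3]
ee_rot: [[-0.25, 0.968, 0.0], [0.968, 0.25, 0.0], [0.0, 0.0, -1.0]]
force: [-0.5, 0.4, -0.5]
gripper_width: 38.1
grasp_force: 0.0
```

```bash
python3 -c "
from workcell import *
print(sign_off())"
```

```text
the job is handed in; nothing more can be done
None
```

The job is handed in at about 18.5 s, with no verdict returned: the sound clip was tugged and its card left seated, and the weak clip's card stands in the red box.

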